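# Clamp a canister to the set spring load

### The job

Stand the sample canister gently upright on the narrow seat between the two jaws of the bench clamp, feeling for the seat and setting it down lightly (under 20 N) without dropping it. Then turn the clamp's knob clockwise until the spring lever's pointer lines up with the set mark on the scale, without running well past it, and let go. Do not shift the mark or disturb the other things on the bench.

Things in the scene. Friction and masses are not known exactly. Their poses are not given: they have to be found in the camera images.
- canister_centre (a point): Centre (20 mm above the underside) of the round off-white sample canister, 40 mm high, loose, upright on the worktop at the start; z axis up. Body 28 mm in diameter, ribbed cap 31 mm (the top 12 mm). The glass vial nearby is slimmer (25 mm) and taller (52 mm).
- clamp_bed: Bench clamp, fixed: metal bed plate 170 mm (x) by 210 mm (y), top 12 mm above the worktop. Origin on the worktop below the middle of the loading place between the jaws; x away from the robot at zero yaw, y left, z up. The canister goes to x = 0, y = 0. Gear head: 52 mm square block about x = 0, y = -95 mm, top at 40 mm. Nothing is higher than 78 mm.
- loading_place (a point): Axes as the clamp's, over its origin, 28 mm above the worktop: mean height of the flat steel seat, 24 mm wide in x (narrower than the canister: fingers pass beside it when they close along x; free space there), y -14 to +20 mm. Its true top is 21 to 35 mm above the worktop, differs each time, must be found by touch. It yields 3 mm at 6 N per mm, then is solid.
- gear_head_top (a point): Top middle of the gear head, axes as the clamp's. Its plunger has a V jaw that starts 2 to 5 mm from the canister's body on the -y side; the spring lever's flat jaw is 3 mm from it on the +y side. Jaws 22 mm wide in x, 36 to 46 mm above the worktop. The plunger pushes the canister along the seat against the lever, and the lever moves only then.
- knob_grip (a point): Grip point of the black knob, on its upright axis, 70 mm above the worktop. Bar 38 mm long (x here), 14 mm thick (y), top at 78 mm, on a 42 mm disc whose top is at 48 mm. Clockwise from above drives the plunger to the clamp's +y, 4.5 mm per rad; 4.8 rad in all, starts 0 to 0.5 rad in; 2 to 3.4 rad needed, so regrasp. Stiff: 0.12 N m, plus 0.06 at most from the spring; stays put.
- pointer_tip (a point): Tip of the spring lever's pointer, 43 mm above the worktop. The lever swings level about an upright pivot at x = 55, y = 45 mm of the clamp, sprung to its rest (tip at x = -75, y = 45 mm). Jaw 55 mm from the pivot, tip 130 mm: the tip moves 2.4 mm to +y per mm of jaw travel. About 1.7 N at the jaw per mm of jaw travel.
- mark (a point): Set mark: dark tab 5 mm wide on the scale just beyond the pointer's end, 9 to 16 mm to +y of the pointer's rest. This point is on the mark's middle line at the pointer tip's arc and height: it coincides with the tip when the pointer is exactly on the mark. Its y axis points along the arc, the way the pointer moves under load.
- vial: Glass vial with white cap, 25 mm diameter, 52 mm high, a bystander; origin at its underside.
- timer: Digital timer 56x64x19 mm lying on its back, a bystander; origin at its underside.
- petri: Petri dish 60 mm across, 16 mm high, a bystander; origin at its underside.
- tube_rack: Tube rack 66x150x36 mm behind the work, a bystander; origin at its underside.
Things that resemble listed ones, but are neither listed nor needed, are in the scene too. Leave any orange or red look-alike of the part that bears canister_centre alone.

How it is judged:
By the outcome, as a careful person would: the job done as asked, in the order asked, and still so for the second after the job is handed in, with the robot touching nothing.
It also fails if it takes over 72 s, if anything falls off the work surface, if the arm or the gripper's body presses on something with over 40 N, if the wrist force passes 120 N, or if a joint passes its speed limit or range.

### The arm

A 6-joint arm with a two-finger parallel gripper is mounted at the origin on a cart in front of the work surface, level with it; the furniture and walls round the work are solid. World frame = base frame: x ahead of the robot, y to its left, z up, the work surface at z = 0. Lengths are in m, angles in degrees, forces in N, time in s.
With the tool pointing down it reaches from about 0.3 to 0.75 m from the base axis. Payload 8.5 kg.
Tool frame: the origin (TCP) lies at the very end of the fingers, on their centre line; the grasp point (between the pads) lies 19 mm behind it; x points along the fingers, y is the direction in which the jaws open and shut, and the axes are right-handed (so a half turn about x gives the same grasp; the last joint's range is limited). The gripper opens to 85 mm and grips with 20 to 120 N. Pads are 22 mm wide; open, the fingers measure 114 mm over their backs; the gripper's body (76 mm by 85 mm) begins 54 mm behind the grasp point. The pads swing forward as they close: fully open they stand 13 mm farther back than shut.
Start: joints at [-82.351, 21.807, 74.336, -0, 83.858, -12.336], TCP at [0.188, -0.517, 0.231] pointing down, gripper open.
Joint ranges: [-178.18, 178.18], [-50.72, 133.34], [12.68, 142.11], [-81.47, 261.47], [9.98, 163.14], [-165.26, 165.26]. Speed limits (degrees/s): [136.94, 136.94, 180, 180, 180, 180].

### API

Orientations are given as a 3x3 rotation matrix whose columns are the frame's x, y, z axes.
In Python, from rig import sensors, cams, env gives the robot as it stands.
- The arm moves only by the shell command python3 -m crank 'ROWS' [FORCE]. ROWS is a JSON object of lists of equal length, an entry for each row: "hand": the closure in counts, from 0 (fully open) to 255 (shut); "translation": the shift along the tool's x, y, z in m, a list of three; "dr": the turn, a rotation vector about the tool's x, y, z in rad, a list of three. A call has 1 to 5 rows; each row is the pose to reach, as a shift and turn from the pose commanded when the call began, along the tool's axes at that moment; what a row does not reach only later rows make up. A row lasts 1/10 s, in which the tool goes at most 50 mm and 8.59 degrees, less where a joint would pass 70% of its speed; a pose out of reach is approached as far as the arm can. A call with a gripper value outside its range is refused whole. The fingers move at their own pace and stop on an object; FORCE is the grip in N (left out, the last holds). Time passes only in rows, so rows that repeat a pose let the fingers close. It gives the time, the measured TCP pose, the force and the opening at its end, in the units of the state.
- sensors.observe(): the state, without advancing time (a new reading comes with each control period).
- cams.get_image(name): name is "scene" or "top" or "wrist"; returns (picture, depth): 400x640x3 uint8, blue, green, red; 400x640 float32, m along the optical axis (not along the pixel's ray), 0 where there is no reading.
- cams.calibration(name): a dict with "vertical_fov" (degrees; the focal length in pixels is half the picture's height over the tangent of half this angle, whatever the lens; pixels are square), "cx", "cy" (the principal point, pixels), "extrinsics" (4x4, takes a point from camera to world coordinates). Camera axes: x right, y down, z forward; pixel columns grow to the right and rows downward; lengths in m; the calibration is good to about 2 mm. A picture is of the moment at which its call begins: read the wrist's pose just before it. calibration takes no time and is no camera call; for the wrist camera it gives the pose at the moment of the call.
- env.close_job(): hands the job in, once; it reports no verdict.
The state is a dict: "time_s": time; "q": joint angles; "qvel": joint speeds; "joint_efforts": joint torques, N m; "position": TCP position; "tool_rot": TCP orientation; "ft_force": force on the tool from outside, world axes, zero at the start; "wrist_torque": the same for the moment, N m; "grip_width": finger opening in m.
Only numpy, scipy, OpenCV 4.12 (cv2) and the standard library are available. Lean on these libraries where they do the work, as an engineer would, in place of code of your own. Each camera call takes 0.05 s, during which the arm holds its last target. There are 200 camera calls.

## Working session

There is one attempt and no reset: what is moved stays moved. The work goes in short steps, Python scripts to look and compute and a shell command to move; the robot and the scene stay as the last step left them, time stands still between calls to the robot, and variables do not carry over. Pictures are saved under pics/ and viewed, about 8 in all and at most 12, crops included, and the job is handed in when it is done.

```bash
ls; mkdir -p pics
cat > h.py <<'E'
import numpy as np, cv2
from rig import sensors, cams, env
def cal(n):
    c=cams.calibration(n); f=200/np.tan(np.radians(c["vertical_fov"])/2); return f,c["cx"],c["cy"],np.array(c["extrinsics"])
def shot(n,save=None):
    k=cal(n); im,d=cams.get_image(n)
    if save: cv2.imwrite("pics/"+save,im); np.savez("pics/"+save+".npz",im=im,d=d,f=k[0],cx=k[1],cy=k[2],E=k[3])
    return im,d,k
def load(s):
    z=np.load("pics/"+s+".npz"); return z["im"],z["d"],(float(z["f"]),float(z["cx"]),float(z["cy"]),z["E"])
def ray(k,u,v):
    f,cx,cy,E=k; return E[:3,3],E[:3,:3]@np.array([(u-cx)/f,(v-cy)/f,1])
def plane(k,u,v,z):
    o,r=ray(k,u,v); return o+r*(z-o[2])/r[2]
def pt(k,d,u,v):
    o,r=ray(k,u,v); return o+r*d[int(v),int(u)]
def state():
    s=sensors.observe(); print("t",s["time_s"],"p",np.round(s["position"],4),"F",np.round(s["ft_force"],1),"w",round(s["grip_width"],4)); return s
E
python3 - <<'E'
from h import *
s=state(); print(np.round(s["tool_rot"],3))
for n in("scene","top"):
    im,d,k=shot(n,n+"0.png"); print(n,np.round(k[0],1),k[1:3],np.round(k[3],3))
E
```

```text
pics
t 0.0 p [ 0.1879 -0.5166  0.2307] F [-0.3 -0.2 -0.1] w 0.0855
[[-0.     0.342 -0.94 ]
 [ 0.001 -0.94  -0.342]
 [-1.    -0.001 -0.   ]]
scene 402.8 (317.25713439639316, 200.04003171469785) [[ 0.532 -0.44   0.723 -0.203]
 [-0.847 -0.259  0.465 -0.455]
 [-0.017 -0.86  -0.511  0.626]
 [ 0.     0.     0.     1.   ]]
top 389.8 (320.4858702770572, 195.34625060485212) [[ 0.028 -0.984  0.177  0.388]
 [-1.    -0.026  0.017  0.021]
 [-0.013 -0.178 -0.984  1.095]
 [ 0.     0.     0.     1.   ]]
```

View pics/top0.png

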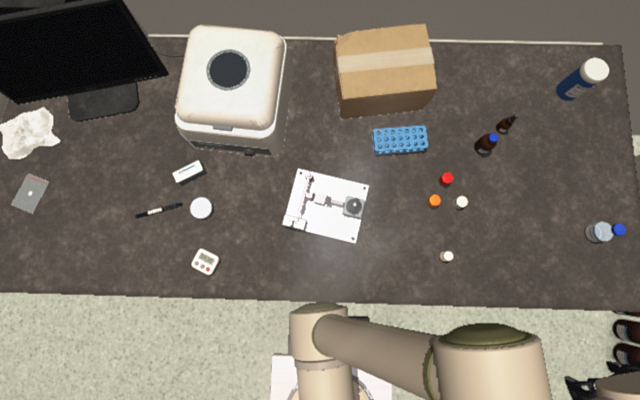

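View pics/scene0.png

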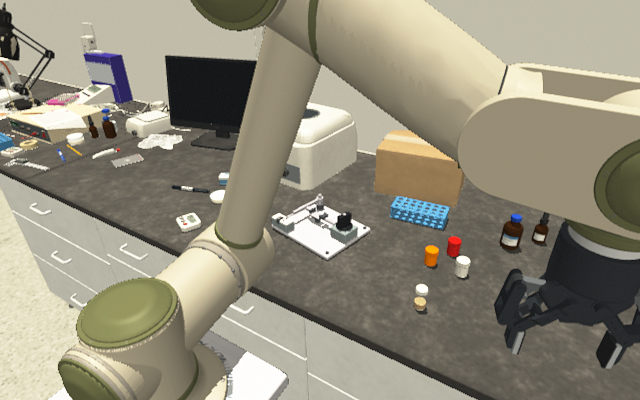

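The top view shows the canister at (462,202), the vial at (447,257), orange and red look-alikes at (435,201) and (447,179), and the clamp at about (326,206) with its knob at (353,206). The scene view shows the canister at (462,267) and the vial at (421,298).

Run:
```python
from h import *
im,d,k=load("top0.png")
for n,(u,v),z in[("can",(462,202),.04),("vial",(447,257),.052),("orange",(435,201),.04),("red",(447,179),.04),("knob",(353,206),.078)]:
    print(n,np.round(plane(k,u,v,z),4),np.round(pt(k,d,u,v),4))
im2,d2,k2=load("scene0.png"); print("can scene",np.round(plane(k2,462,260,.04),4),np.round(pt(k2,d2,462,260),4))
# bed: white mask in region
m=(im.min(2)>150).astype(np.uint8); r=np.zeros_like(m); r[160:250,275:378]=m[160:250,275:378]
r=cv2.morphologyEx(r,cv2.MORPH_CLOSE,np.ones((15,15)))
c=max(cv2.findContours(r,0,2)[0],key=cv2.contourArea)
P=np.array([plane(k,*p,.012)[:2] for p in c[:,0]],np.float32)
(b,sz,a)=cv2.minAreaRect(P); print("bed",b,sz,a,np.round(cv2.boxPoints((b,sz,a)),3))
cv2.imwrite("pics/c1.png",cv2.resize(im[150:270,270:480],None,fx=3.8,fy=3.8,interpolation=cv2.INTER_CUBIC))
```

```text
can [ 0.5696 -0.3472  0.04  ] [ 0.5699 -0.3477  0.0385]
vial [ 0.4196 -0.2984  0.052 ] [ 0.4195 -0.2977  0.0543]
orange [ 0.5705 -0.2738  0.04  ] [ 0.5704 -0.2738  0.0402]
red [ 0.633  -0.3083  0.04  ] [ 0.6328 -0.3081  0.0405]
knob [ 0.5448 -0.0476  0.078 ] [ 0.545  -0.0476  0.0772]
can scene [ 0.5689 -0.3444  0.04  ] [ 0.5707 -0.3441  0.0386]
bed (0.5567505955696106, 0.025156229734420776) (0.2124224454164505, 0.17123235762119293) 77.57146453857422 [[ 0.45  -0.06 ]
 [ 0.618 -0.097]
 [ 0.663  0.11 ]
 [ 0.496  0.147]]
```

View pics/c1.png

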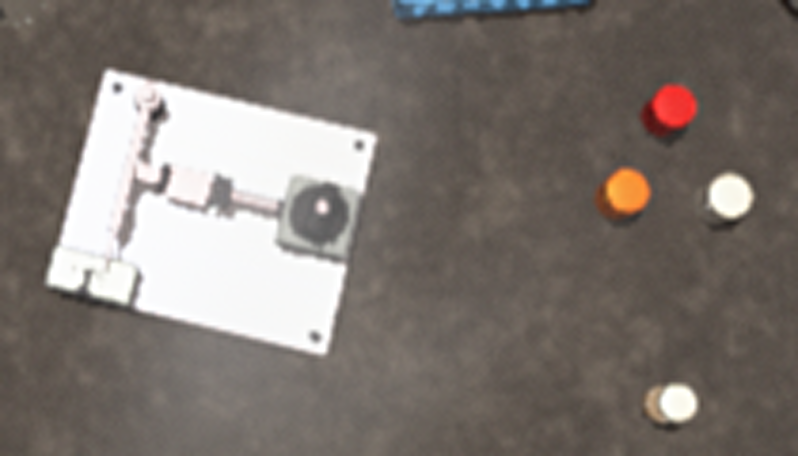

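The crop shows the clamp with yaw about -12.4°, gear head and knob on the right, and the pointer and scale at its lower left. The height checks agree with the text. I'll go above the canister next.

```bash
cat >> h.py <<'E'
def go(xyz,yaw):
    """print tool-frame shift and turn about tool x (tool down) to reach xyz with tool y at yaw deg"""
    s=state(); R=np.array(s["tool_rot"]); t=R.T@(np.array(xyz)-s["position"])
    y=np.degrees(np.arctan2(R[1,1],R[0,1])); dy=(yaw-y+180)%360-180
    print("shift",np.round(t,4),"yaw now",round(y,2),"turn rx",round(-np.radians(dy),4),"len",np.linalg.norm(t), "q6",round(s["q"][5],1))
E
python3 -c "
from h import *
go([.5696,-.3472,.16],-12.4)"
```

```text
t 0.1 p [ 0.1879 -0.5166  0.2308] F [0.3 0.1 0.2] w 0.0854
shift [ 0.0709 -0.0287 -0.4166] yaw now -70.02 turn rx -1.0056 len 0.4235594198622196 q6 -12.3
```

```bash
python3 -m crank '{"hand":[0,0,0,0,0],"translation":[[0.008,-0.003,-0.046],[0.016,-0.006,-0.092],[0.024,-0.009,-0.138],[0.032,-0.012,-0.184],[0.04,-0.015,-0.22]],"dr":[[-0.13,0,0],[-0.26,0,0],[-0.39,0,0],[-0.52,0,0],[-0.6,0,0]]}' 60; python3 -c "
from h import *
go([.5696,-.3472,.16],-12.4)"
```

```text
time_s: 0.6
position: [0.3916, -0.4261, 0.1907]
tool_rot: [[-0.0, 0.816, -0.578], [0.001, -0.578, -0.816], [-1.0, -0.001, -0.001]]
ft_force: [-0.4, -0.6, 0.5]
grip_width: 0.0856
t 0.6 p [ 0.3916 -0.4261  0.1907] F [-0.4 -0.6  0.5] w 0.0856
shift [ 0.0307  0.0997 -0.1672] yaw now -35.31 turn rx -0.3998 len 0.19709382266606523 q6 -23.8
```

```bash
python3 -m crank '{"hand":[0,0,0,0,0],"translation":[[0.007,0.024,-0.04],[0.015,0.048,-0.08],[0.023,0.072,-0.12],[0.031,0.0997,-0.1672],[0.031,0.0997,-0.1672]],"dr":[[-0.1,0,0],[-0.2,0,0],[-0.3,0,0],[-0.4,0,0],[-0.4,0,0]]}' 60
python3 - <<'E'
from h import *
go([.5696,-.3472,.16],-12.4)
im,d,k=shot("wrist","w1.png"); print(np.round(k[3],3),k[:3])
E
```

```text
time_s: 1.1
position: [0.5716, -0.3463, 0.1581]
tool_rot: [[-0.001, 0.977, -0.213], [0.002, -0.213, -0.977], [-1.0, -0.002, -0.002]]
ft_force: [-0.6, 0.1, -0.1]
grip_width: 0.0851
t 1.1 p [ 0.5716 -0.3463  0.1581] F [-0.6  0.1 -0.1] w 0.0851
shift [-0.0019 -0.0017  0.0013] yaw now -12.29 turn rx 0.002 len 0.002862872767391001 q6 -29.1
[[ 0.977 -0.206 -0.056  0.586]
 [-0.213 -0.944 -0.254 -0.282]
 [-0.001  0.26  -0.966  0.299]
 [ 0.     0.     0.     1.   ]] (np.float64(276.39679176554796), 316.7330500170123, 195.00276141538959)
```

View pics/w1.png

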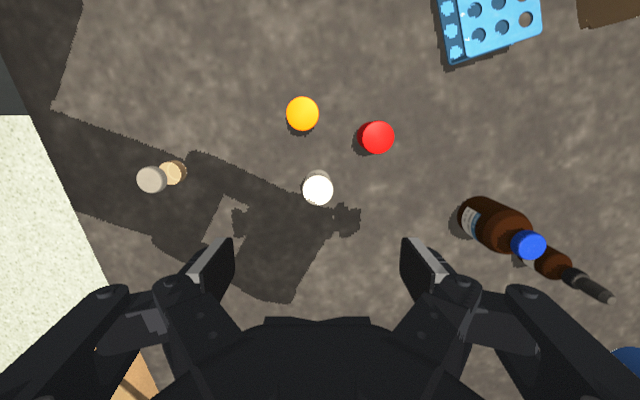

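The wrist view shows the canister cap at (318,189), midway between the open fingers.

Run:
```python
from h import *
im,d,k=load("w1.png")
m=(im.min(2)>190).astype(np.uint8); m[:150]=0;m[230:]=0;m[:,:280]=0;m[:,360:]=0
c=max(cv2.findContours(m,0,2)[0],key=cv2.contourArea);(u,v),r=cv2.minEnclosingCircle(c);print(u,v,r)
p=pt(k,d,u,v);q=plane(k,u,v,.04);print(p,q,"diam",2*r/k[0]*d[int(v),int(u)])
im,d,k=load("top0.png")
m=(im.min(2)>190).astype(np.uint8); m[:190]=0;m[215:]=0;m[:,:450]=0;m[:,475:]=0
c=max(cv2.findContours(m,0,2)[0],key=cv2.contourArea);(u,v),r=cv2.minEnclosingCircle(c);print("top",u,v,plane(k,u,v,.04),pt(k,d,u,v))
go([q[0],q[1],.005],-12.4)
```

```text
317.3995361328125 189.80621337890625 15.20855712890625
[ 0.57210304 -0.34541232  0.03890671] [ 0.57215956 -0.34514599  0.04      ] diam 0.029515004
top 461.79998779296875 201.0 [ 0.57240037 -0.34672388  0.04      ] [ 0.57250972 -0.3469417   0.03937482]
t 1.15 p [ 0.5702 -0.3474  0.1586] F [-1.   0.5 -1.1] w 0.0855
shift [ 0.1536  0.0017 -0.0025] yaw now -12.49 turn rx -0.0015 len 0.153609493306079 q6 -29.0
```

```bash
python3 -m crank '{"hand":[0,0,0,0,0],"translation":[[0.04,0.0017,-0.002],[0.08,0.0017,-0.002],[0.115,0.0017,-0.002],[0.145,0.0017,-0.002],[0.1535,0.0017,-0.002]],"dr":[[0,0,0],[0,0,0],[0,0,0],[0,0,0],[0,0,0]]}' 30;  python3 -m crank '{"hand":[255,255,255,255,255],"translation":[[0,0,0],[0,0,0],[0,0,0],[0,0,0],[0,0,0]],"dr":[[0,0,0],[0,0,0],[0,0,0],[0,0,0],[0,0,0]]}' 30; python3 -m crank '{"hand":[255,255,255,255,255],"translation":[[0,0,0],[0,0,0],[0,0,0],[0,0,0],[0,0,0]],"dr":[[0,0,0],[0,0,0],[0,0,0],[0,0,0],[0,0,0]]}' 30
```

```text
time_s: 1.65
position: [0.5678, -0.3479, 0.0037]
tool_rot: [[-0.005, 0.975, -0.222], [0.004, -0.222, -0.975], [-1.0, -0.005, -0.003]]
ft_force: [-0.7, 0.1, -0.3]
grip_width: 0.0852
time_s: 2.15
position: [0.5707, -0.3487, 0.0084]
tool_rot: [[0.002, 0.975, -0.22], [-0.002, -0.22, -0.975], [-1.0, 0.002, 0.001]]
ft_force: [0.1, -0.0, 7.4]
grip_width: 0.029
time_s: 2.65
position: [0.5707, -0.3487, 0.0083]
tool_rot: [[0.002, 0.975, -0.22], [-0.002, -0.22, -0.975], [-1.0, 0.002, 0.001]]
ft_force: [-0.7, 0.8, 5.9]
grip_width: 0.0292
```

```bash
python3 -m crank '{"hand":[255,255,255,255,255],"translation":[[-0.01,0,0],[-0.04,0,0],[-0.08,0,0],[-0.12,0,0],[-0.12,0,0]],"dr":[[0,0,0],[0,0,0],[0,0,0],[0,0,0],[0,0,0]]}' 30
python3 - <<'E'
from h import *
go([.565,.045,.13],-12.4)
im,d,k=shot("wrist","w2.png"); s=state();print(s["tool_rot"])
E
```

```text
time_s: 3.15
position: [0.572, -0.3496, 0.1338]
tool_rot: [[0.009, 0.975, -0.22], [-0.007, -0.22, -0.975], [-1.0, 0.01, 0.005]]
ft_force: [0.2, -0.6, 0.5]
grip_width: 0.0292
t 3.15 p [ 0.572  -0.3496  0.1338] F [ 0.2 -0.6  0.5] w 0.0292
shift [ 0.0008 -0.0936 -0.3834] yaw now -12.7 turn rx -0.0053 len 0.39466239656451435 q6 -28.8
t 3.2 p [ 0.571  -0.3488  0.1305] F [-0.2  0.3 -2.1] w 0.0291
[[ 0.00469158  0.97549251 -0.21998261]
 [-0.00417742 -0.219964   -0.97549905]
 [-0.99998027  0.00549559  0.00304306]]
```

View pics/w2.png

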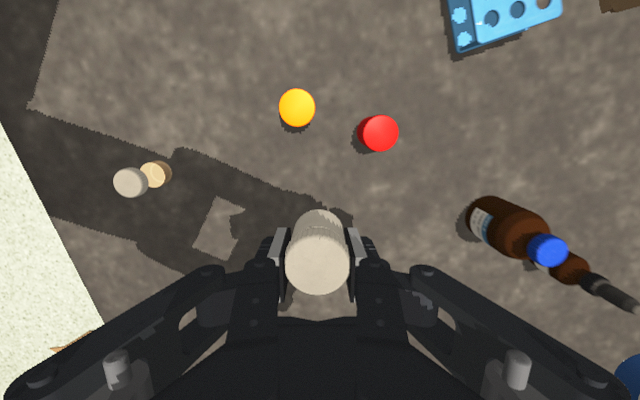

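The canister is held upright between the pads, its cap top at about (318,262).

Run:
```python
from h import *
im,d,k=load("w2.png"); f,cx,cy,E=k
v,u=np.mgrid[205:300,280:356]; D=d[205:300,280:356]
C=np.stack([(u-cx)/f*D,(v-cy)/f*D,D],-1); W=C@E[:3,:3].T+E[:3,3]
m=(im[205:300,280:356].min(2)>110)
s=sensors.observe();p=np.array(s["position"]);R=np.array(s["tool_rot"])
T=(W[m]-p)@R   # tool coords
print("x pct",np.percentile(T[:,0],[1,5,25,50,75,95,99]))
top=T[T[:,0]<np.percentile(T[:,0],3)+.004]; print(len(top),"top-surface tool y,z range",top.min(0),top.max(0),top.mean(0))
low=T[T[:,0]>np.percentile(T[:,0],3)+.015]; print("low",low.min(0),low.max(0))
Dr,ok=0,0
h,w=top[:,0].mean(),0
A=np.c_[top[:,1:],np.ones(len(top))];print("tilt of top (dx/dy,dx/dz)",np.linalg.lstsq(A,top[:,0],rcond=None)[0])
```

```text
x pct [-0.03529664 -0.03470171 -0.03399031 -0.03340812 -0.02749127 -0.00069651
  0.13255347]
3209 top-surface tool y,z range [-0.14410408 -0.01360512 -0.06586575] [-0.0308918   0.0170625   0.01319271] [-0.03437466  0.00079133 -0.00387936]
low [-0.01987374 -0.01571988 -0.01690792] [0.13362247 0.04235808 0.13528082]
tilt of top (dx/dy,dx/dz) [-0.02287841  0.49415893 -0.03243954]
```

```bash
python3 -m crank '{"hand":[255,255,255,255,255],"translation":[[-0.01,-0.01,-0.03],[-0.02,-0.022,-0.07],[-0.03,-0.034,-0.11],[-0.03,-0.046,-0.15],[-0.03,-0.058,-0.19]],"dr":[[0,0,0],[0,0,0],[0,0,0],[0,0,0],[0,0,0]]}' 30; python3 -m crank '{"hand":[255,255,255,255,255],"translation":[[0,-0.012,-0.04],[0,-0.024,-0.08],[0,-0.036,-0.11],[0,-0.036,-0.118],[0,-0.036,-0.118]],"dr":[[0,0,0],[0,0,0],[0,0,0],[0,0,0],[0,0,0]]}' 30
python3 - <<'E'
from h import *
im,d,k=shot("wrist","w3.png"); go([.565,.045,.13],-12.4);cv2.imwrite("pics/w3c.png",cv2.resize(im[60:290,160:480],None,fx=2.5,fy=2.5))
E
```

```text
time_s: 3.7
position: [0.5546, -0.1483, 0.1562]
tool_rot: [[-0.001, 0.975, -0.22], [0.001, -0.22, -0.975], [-1.0, -0.001, -0.0]]
ft_force: [0.1, -0.5, 0.0]
grip_width: 0.029
time_s: 4.2
position: [0.5461, -0.0261, 0.1563]
tool_rot: [[-0.001, 0.976, -0.218], [0.0, -0.218, -0.976], [-1.0, -0.001, 0.0]]
ft_force: [0.7, 0.2, -0.5]
grip_width: 0.0293
t 4.25 p [ 0.5462 -0.0273  0.1564] F [-0.6 -0.9  0.6] w 0.0288
shift [ 0.0263  0.0024 -0.0746] yaw now -12.69 turn rx -0.005 len 0.07916282593857038 q6 -2.6
```

View pics/w3c.png

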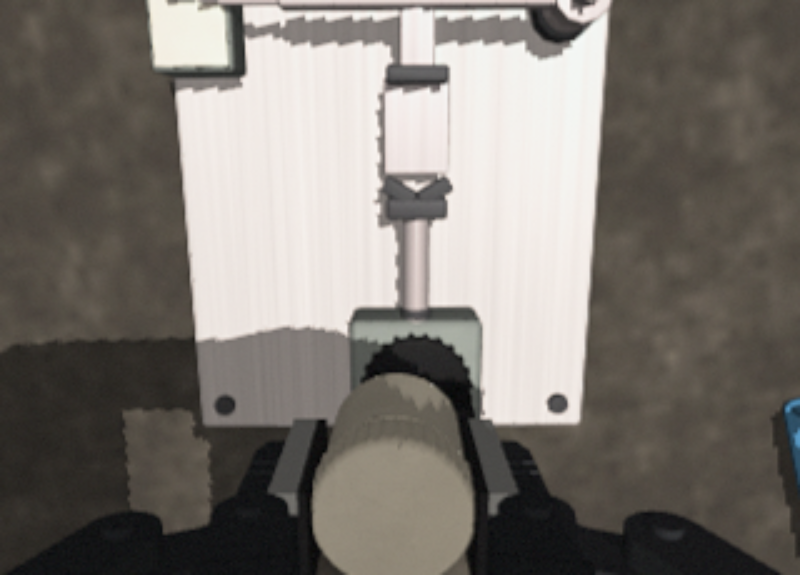

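The crop shows the seat at crop columns 383–449 and rows 85–180, the lever jaw at row about 75, the V jaw at rows 180–215 and the gear-head front at row about 310. Depth profiles should give the origin.

Run:
```python
from h import *
im,d,k=load("w3.png"); a=np.radians(-12.4); o=np.array([.565,.045])
xc=np.array([np.cos(a),np.sin(a)]); yc=np.array([-xc[1],xc[0]])
def cl(u,v):
    p=pt(k,d,u,v); return np.round(1000*np.r_[(p[:2]-o)@xc,(p[:2]-o)@yc,p[2]],1)
print("column 326"); 
for v in range(60,200,3): print(v,cl(326,v),im[v,326])
print("row 112")
for u in list(range(306,348,1)): print(u,cl(u,112),im[112,u].min(),end="; ")
print("seat med z",np.median([cl(u,v)[2] for u in range(318,336) for v in range(98,126)]))
# bed
b=lambda u,v:np.round(1000*np.r_[(plane(k,u,v,.012)[:2]-o)@xc,(plane(k,u,v,.012)[:2]-o)@yc],1)
print("\nholes",b(160+225/2.5,60+404/2.5),b(160+558/2.5,60+404/2.5))
g=im.min(2)
for v in (115,140):
    r=np.where(g[v,220:420]>150)[0]+220; print(v,r[0],r[-1],b(r[0],v),b(r[-1],v))
```

```text
column 326
60 [ 4.7 40.5 46.7] [209 214 227]
63 [ 4.9 39.1 41.9] [205 208 218]
66 [ 4.9 37.  40.8] [235 237 243]
69 [ 4.9 34.4 42.1] [234 236 243]
72 [ 4.9 32.  42.2] [234 236 243]
75 [ 4.9 29.7 42.1] [233 236 243]
78 [ 4.9 27.2 42.6] [232 234 242]
81 [ 4.9 24.9 41.6] [231 233 242]
84 [ 4.9 22.4 42.9] [233 235 244]
87 [ 4.9 19.8 44. ] [94 95 94]
90 [ 4.8 17.2 45.8] [96 95 95]
93 [ 5.  15.2 41. ] [60 61 64]
96 [ 5.2 13.4 33.4] [201 203 211]
99 [ 5.3 10.9 32.8] [238 240 244]
102 [ 5.3  8.3 32. ] [238 240 244]
105 [ 5.3  5.7 32.5] [236 239 244]
108 [ 5.3  3.1 33.2] [235 237 244]
111 [ 5.3  0.4 33.2] [234 236 244]
114 [ 5.4 -2.2 32.4] [232 235 243]
117 [ 5.3 -4.9 33.8] [231 233 242]
120 [ 5.3 -7.5 34.1] [229 232 241]
123 [  5.4 -10.2  32. ] [228 232 241]
126 [  5.4 -12.9  31.9] [227 229 239]
129 [  5.4 -15.6  33.3] [149 151 162]
132 [  6.1 -19.2  11.5] [137 141 148]
135 [  6.1 -22.2  10.5] [235 240 247]
138 [  6.2 -25.2  10. ] [59 58 58]
141 [  5.1 -25.8  43.3] [105 105 107]
144 [  5.1 -28.4  44.6] [94 94 94]
147 [  5.1 -31.2  43.8] [ 97  99 104]
150 [  5.3 -34.5  37.9] [215 219 230]
153
[... 1140 characters left out ...]
[ 5.3 -0.4 32.4] 233; 327 [ 6.2 -0.5 33.8] 233; 328 [ 7.2 -0.4 31.9] 229; 329 [ 8.1 -0.4 32.3] 228; 330 [ 9.  -0.5 33.5] 230; 331 [ 9.9 -0.5 33.3] 233; 332 [10.8 -0.5 33.2] 235; 333 [11.7 -0.5 33.2] 234; 334 [12.6 -0.5 33.8] 233; 335 [13.6 -0.5 32.3] 233; 336 [14.5 -0.5 33.3] 232; 337 [15.4 -0.5 32.4] 234; 338 [16.3 -0.5 32.6] 235; 339 [19.1  0.1  9. ] 198; 340 [20.   0.1 10.4] 228; 341 [21.   0.1 10.3] 236; 342 [21.9  0.1 10.5] 233; 343 [22.9  0.1 10.4] 233; 344 [24.1  0.1  8.6] 231; 345 [25.   0.1  9.8] 231; 346 [25.9  0.1 10.7] 235; 347 [26.9  0.1 10.9] 235; seat med z 33.1

holes [ -76.9 -114.9] [  69.3 -115.4]
115 232 399 [-87.2  -2.3] [78.4 -3. ]
140 234 397 [-87.2 -26.7] [ 78.1 -27.4]
```

Run:
```python
from h import *
im,d,k=load("w2.png"); f,cx,cy,E=k
p=np.array([.571,-.3488,.1305]);R=np.array([[0.00469,.97549,-.21998],[-.00418,-.21996,-.9755],[-.99998,.0055,.003]])
v,u=np.mgrid[200:310,275:362]; D=d[200:310,275:362]
W=np.stack([(u-cx)/f*D,(v-cy)/f*D,D],-1)@E[:3,:3].T+E[:3,3]
T=(W-p)@R; m=(im[200:310,275:362].min(2)>110)&(abs(T[...,0]+.034)<.0025)
m=cv2.morphologyEx(m.astype(np.uint8),cv2.MORPH_OPEN,np.ones((5,5)))
c=max(cv2.findContours(m,0,2)[0],key=cv2.contourArea)[:,0]
Q=np.array([T[b,a,1:] for a,b in c],np.float32); print("cap circle centre (y,z), r:",cv2.minEnclosingCircle(Q),Q.min(0),Q.max(0))
for i in range(1):
    go([.5688,.0399,.10],-12.4)
```

```text
cap circle centre (y,z), r: ((0.0008674933924339712, -0.0021660742349922657), 0.01552670355886221) [-0.01346834 -0.01689528] [0.01526756 0.01320271]
t 4.25 p [ 0.5462 -0.0273  0.1564] F [-0.6 -0.9  0.6] w 0.0288
shift [ 0.0563  0.0073 -0.0705] yaw now -12.69 turn rx -0.005 len 0.09052189886870043 q6 -2.6
```

```bash
python3 -m crank '{"hand":[255,255,255,255,255],"translation":[[0,0.003,-0.03],[0,0.0068,-0.0712],[0.02,0.0068,-0.0712],[0.045,0.0068,-0.0712],[0.06,0.0068,-0.0712]],"dr":[[0,0,0],[0,0,0],[0,0,0],[0,0,0],[0,0,0]]}' 30; python3 -m crank '{"hand":[255,255,255,255,255],"translation":[[0.015,0,0],[0.028,0,0],[0.036,0,0],[0.036,0,0],[0.036,0,0]],"dr":[[0,0,0],[0,0,0],[0,0,0],[0,0,0],[0,0,0]]}' 30
python3 - <<'E'
from h import *
go([.5688,.0399,.05],-12.4); im,d,k=shot("wrist","w4.png"); s=state()
im2,_,_=shot("scene","s1.png");cv2.imwrite("pics/w4c.png",np.vstack([cv2.resize(im[60:310,200:440],(576,600))[150:],cv2.resize(im2[170:280,240:400],(576,396))[:150*2]])[:600])
cv2.imwrite("pics/w4c.png",np.hstack([cv2.resize(im[100:300,220:420],(400,400)),cv2.resize(im2[180:280,260:360],(400,400))]))
E
```

```text
time_s: 4.75
position: [0.5683, 0.0397, 0.0948]
tool_rot: [[-0.002, 0.975, -0.221], [0.0, -0.221, -0.975], [-1.0, -0.002, 0.0]]
ft_force: [-0.1, 1.1, -0.4]
grip_width: 0.0286
time_s: 5.25
position: [0.5689, 0.0403, 0.0611]
tool_rot: [[0.0, 0.975, -0.221], [-0.0, -0.221, -0.975], [-1.0, 0.0, 0.0]]
ft_force: [0.0, -0.6, 0.1]
grip_width: 0.0288
t 5.25 p [0.5689 0.0403 0.0611] F [ 0.  -0.6  0.1] w 0.0288
shift [ 0.0111 -0.      0.0004] yaw now -12.76 turn rx -0.0063 len 0.011088558031484463 q6 4.9
t 5.3 p [0.569  0.0404 0.0614] F [-0.4  0.6  0.4] w 0.0292
```

View pics/w4c.png

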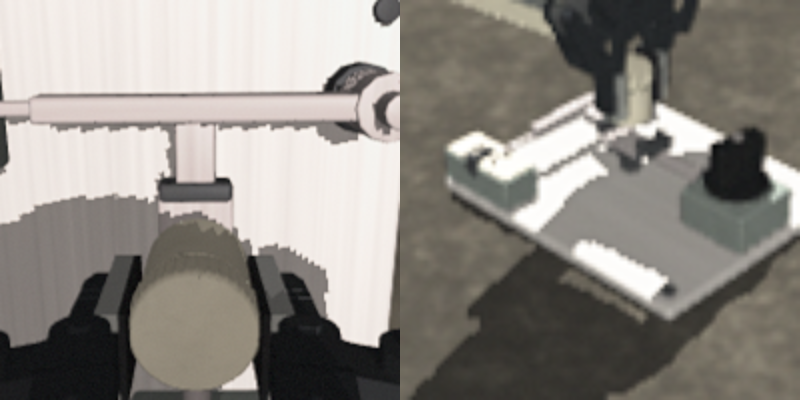

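The canister lines up with the seat and hangs clear above it between the jaws: its cap is at crop (195,320), the lever jaw at (195,188). Now I'll feel downwards.

```bash
Z='[0,0,0]'; python3 -m crank '{"hand":[255,255,255,255],"translation":[[0.005,0,0],[0.01,0,0],[0.012,0,0],[0.012,0,0]],"dr":[[0,0,0],[0,0,0],[0,0,0],[0,0,0]]}' 30 | grep -E "pos|ft"
python3 -m crank '{"hand":[255,255],"translation":[[0.0015,0,0],[0.0015,0,0]],"dr":[[0,0,0],[0,0,0]]}' 30 | grep -E "pos|ft"
python3 -m crank '{"hand":[255,255],"translation":[[0.0015,0,0],[0.0015,0,0]],"dr":[[0,0,0],[0,0,0]]}' 30 | grep -E "pos|ft"
```

```text
position: [0.5684, 0.0409, 0.0484]
ft_force: [0.4, -0.0, 0.5]
position: [0.5686, 0.0409, 0.0472]
ft_force: [-0.3, -0.2, -0.6]
position: [0.5685, 0.0409, 0.0457]
ft_force: [0.2, -0.4, -0.4]
```

```bash
python3 -m crank '{"hand":[255,255],"translation":[[0.001,0,0],[0.001,0,0]],"dr":[[0,0,0],[0,0,0]]}' 30 | grep -E "pos|ft"
python3 -m crank '{"hand":[255,255],"translation":[[0.001,0,0],[0.001,0,0]],"dr":[[0,0,0],[0,0,0]]}' 30 | grep -E "pos|ft"
python3 -m crank '{"hand":[255,255],"translation":[[0.0008,0,0],[0.0008,0,0]],"dr":[[0,0,0],[0,0,0]]}' 30 | grep -E "pos|ft"
```

```text
position: [0.5685, 0.0409, 0.0447]
ft_force: [0.2, -0.1, -0.6]
position: [0.5685, 0.0409, 0.0437]
ft_force: [-0.5, 0.5, 0.1]
position: [0.5686, 0.0409, 0.043]
ft_force: [-0.1, -0.6, 0.8]
```

```bash
python3 -m crank '{"hand":[255,255],"translation":[[0.0008,0,0],[0.0008,0,0]],"dr":[[0,0,0],[0,0,0]]}' 30 | grep -E "pos|ft"
python3 -m crank '{"hand":[255,255],"translation":[[0.0008,0,0],[0.0008,0,0]],"dr":[[0,0,0],[0,0,0]]}' 30 | grep -E "pos|ft"
```

```text
position: [0.5687, 0.0409, 0.0424]
ft_force: [-0.5, 1.0, 3.0]
position: [0.5687, 0.0409, 0.0418]
ft_force: [-1.4, -0.4, 6.0]
```

Contact came at TCP z of about 0.043, and the arm now presses with about 6 N. I'll release slowly.

```bash
python3 -m crank '{"hand":[160,155,150,145,140],"translation":[[0,0,0],[0,0,0],[0,0,0],[0,0,0],[0,0,0]],"dr":[[0,0,0],[0,0,0],[0,0,0],[0,0,0],[0,0,0]]}' 30; python3 -m crank '{"hand":[130,120,110,110,110],"translation":[[0,0,0],[0,0,0],[0,0,0],[0,0,0],[0,0,0]],"dr":[[0,0,0],[0,0,0],[0,0,0],[0,0,0],[0,0,0]]}' 30
python3 - <<'E'
from h import *
im,d,k=shot("wrist","w5.png"); im2,_,_=shot("scene","s2.png")
cv2.imwrite("pics/w5c.png",np.hstack([cv2.resize(im[100:300,220:420],(400,400)),cv2.resize(im2[180:280,260:360],(400,400))]))
E
```

```text
time_s: 7.65
position: [0.5685, 0.0409, 0.0413]
tool_rot: [[-0.0, 0.975, -0.22], [0.0, -0.22, -0.975], [-1.0, -0.0, -0.0]]
ft_force: [-0.0, -0.5, 0.1]
grip_width: 0.0391
time_s: 8.15
position: [0.5686, 0.0409, 0.0414]
tool_rot: [[-0.0, 0.975, -0.22], [0.0, -0.22, -0.975], [-1.0, -0.0, 0.0]]
ft_force: [0.1, 0.2, -0.2]
grip_width: 0.0484
```

View pics/w5c.png

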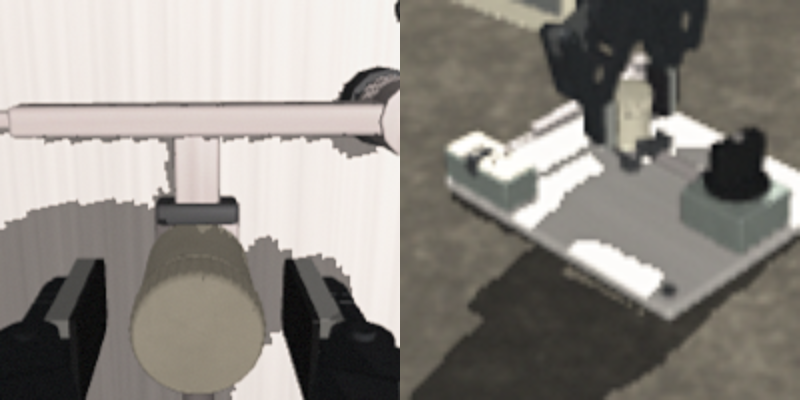

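The canister stands upright on the seat between the jaws with the fingers clear of it. Next I'll retreat upwards and look at the knob.

```bash
python3 -m crank '{"hand":[110,110,110,100,100],"translation":[[-0.01,0,0],[-0.03,0,0],[-0.065,0,0],[-0.105,0,0],[-0.11,0,0.02]],"dr":[[0,0,0],[0,0,0],[0,0,0],[0,0,0],[0,0,0]]}' 30|grep -E "pos|ft"; python3 -m crank '{"hand":[60,60,60,60,60],"translation":[[0,0,0.04],[0,0,0.08],[0,0,0.12],[0,0,0.14],[0,0,0.14]],"dr":[[0,0,0],[0,0,0],[0,0,0],[0,0,0],[0,0,0]]}' 60
python3 - <<'E'
from h import *
im,d,k=shot("wrist","w6.png"); state()
cv2.imwrite("pics/w6c.png",cv2.resize(im[0:260,160:480],None,fx=2.3,fy=2.3))
E
```

```text
position: [0.5661, 0.0223, 0.1569]
ft_force: [-0.2, -0.4, -0.2]
time_s: 9.25
position: [0.533, -0.1175, 0.1522]
tool_rot: [[0.001, 0.975, -0.224], [-0.001, -0.224, -0.975], [-1.0, 0.001, 0.001]]
ft_force: [1.1, -0.3, 0.2]
grip_width: 0.0652
t 9.3 p [ 0.5332 -0.116   0.152 ] F [ 0.9 -0.1  0.6] w 0.0651
```

View pics/w6c.png

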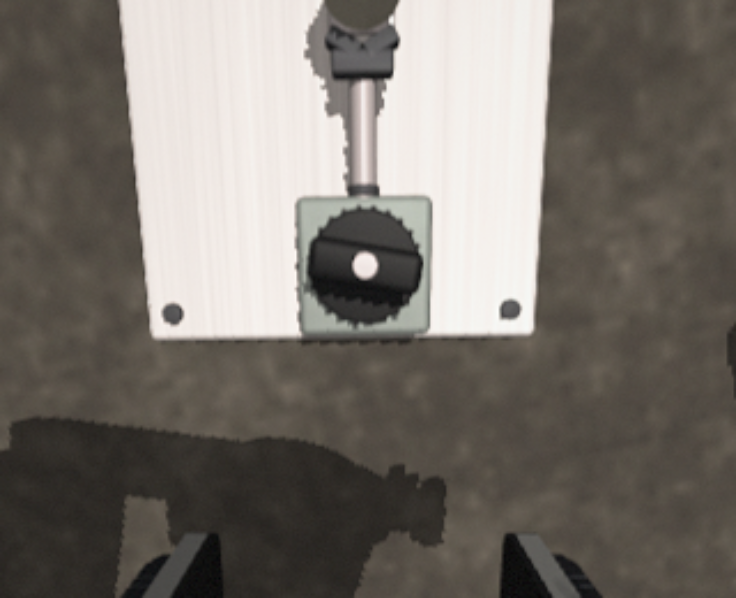

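The knob's white cap centre is at crop (365,265), and its bar is turned about 8° clockwise of the clamp x axis.

Run:
```python
from h import *
im,d,k=load("w6.png"); u,v=160+365/2.3,265/2.3
print(plane(k,u,v,.078),pt(k,d,u,v)); q=plane(k,u,v,.078)
go([q[0],q[1],.13],70)
a,b=plane(k,160+313/2.3,235/2.3,.078),plane(k,160+422/2.3,250/2.3,.078);print(np.degrees(np.arctan2((b-a)[1],(b-a)[0])),np.linalg.norm(b-a))
```

```text
[ 0.54989105 -0.05011075  0.078     ] [ 0.54988935 -0.05011273  0.07814922]
t 9.3 p [ 0.5332 -0.116   0.152 ] F [ 0.9 -0.1  0.6] w 0.0651
shift [ 0.022   0.0016 -0.068 ] yaw now -12.84 turn rx -1.4458 len 0.07146344181510554 q6 -11.9
-20.39551737668713 0.03543185652162851
```

```bash
python3 -m crank '{"hand":[110,110,110,110,110],"translation":[[0,0,-0.014],[0,0,-0.028],[0,0,-0.042],[0,0.001,-0.056],[0,0.0016,-0.068]],"dr":[[-0.145,0,0],[-0.29,0,0],[-0.435,0,0],[-0.58,0,0],[-0.725,0,0]]}' 60|grep -E "pos|ft"; python3 -m crank '{"hand":[110,110,110,110,110],"translation":[[0,0,0],[0,0,0],[0,0,0],[0,0,0],[0,0,0]],"dr":[[-0.145,0,0],[-0.29,0,0],[-0.435,0,0],[-0.58,0,0],[-0.72,0,0]]}' 60;
python3 -c "
from h import *
im,d,k=shot('wrist','w7.png')
go([.5499,-.0501,.054],69.6)"
```

```text
position: [0.5501, -0.0471, 0.1519]
ft_force: [-0.6, 0.3, 0.3]
time_s: 10.3
position: [0.55, -0.0478, 0.1518]
tool_rot: [[0.0, 0.334, 0.943], [0.0, 0.943, -0.334], [-1.0, 0.0, 0.0]]
ft_force: [0.8, -0.5, 0.2]
grip_width: 0.0485
t 10.35 p [ 0.5499 -0.0478  0.1518] F [-0.9 -0.8  0. ] w 0.0484
shift [ 0.0978 -0.0022  0.0007] yaw now 70.89 turn rx 0.0224 len 0.09783426937461656 q6 -88.2
```

```bash
python3 - <<'E'
from h import *
im,d,k=load('w7.png'); f,cx,cy,E=k
c=np.linalg.inv(E)@np.array([.5499,-.0501,.078,1]); u,v=cx+f*c[0]/c[2],cy+f*c[1]/c[2]; print(u,v)
m=(im.min(2)>150).astype(np.uint8); n,l,s,ce=cv2.connectedComponentsWithStats(m)
for i in range(1,n):
    if 15<s[i,4]<600 and np.hypot(*(ce[i]-[u,v]))<50: print(ce[i],s[i,4],plane(k,*ce[i],.078))
E
python3 -m crank '{"hand":[110,110,110,110,110],"translation":[[0.02,-0.001,0.001],[0.045,-0.0022,0.001],[0.07,-0.0022,0.001],[0.09,-0.0022,0.001],[0.0975,-0.0022,0.001]],"dr":[[0.02,0,0],[0.02,0,0],[0.02,0,0],[0.02,0,0],[0.02,0,0]]}' 60
```

```text
314.1365495734312 205.35042968852534
time_s: 10.85
position: [0.5494, -0.0504, 0.0525]
tool_rot: [[-0.003, 0.361, 0.933], [0.001, 0.933, -0.361], [-1.0, -0.0, -0.003]]
ft_force: [-0.3, -0.4, -0.1]
grip_width: 0.0485
```

```bash
python3 -m crank '{"hand":[255,255,255,255,255],"translation":[[0,0,0],[0,0,0],[0,0,0],[0,0,0],[0,0,0]],"dr":[[0,0,0],[0,0,0],[0,0,0],[0,0,0],[0,0,0]]}' 60; python3 -c "
from h import *
im,d,k=shot('top','t1.png');shot('scene','s3.png')
go([.5499,-.0501,.054],69.6)"
```

```text
time_s: 11.35
position: [0.5509, -0.0509, 0.0553]
tool_rot: [[0.003, 0.36, 0.933], [0.001, 0.933, -0.36], [-1.0, 0.002, 0.002]]
ft_force: [1.9, 4.7, 1.6]
grip_width: 0.0126
t 11.45 p [ 0.5509 -0.0509  0.0553] F [1.  4.7 1.9] w 0.0124
shift [ 0.0013  0.0004 -0.0012] yaw now 68.9 turn rx -0.0122 len 0.0018346691023414879 q6 -86.5
```

```bash
for i in 1 2 3; do python3 -m crank '{"hand":[255,255,255,255,255],"translation":[[0,0,0],[0,0,0],[0,0,0],[0,0,0],[0,0,0]],"dr":[[0.12,0,0],[0.24,0,0],[0.36,0,0],[0.48,0,0],[0.6,0,0]]}' 60 | grep -E "pos|ft|wid"; done; python3 -c "
from h import *
im,d,k=shot('top','t2.png');im,d,k=shot('scene','s4.png')
go([.5499,-.0501,.16],-12.4)"
```

```text
position: [0.5504, -0.0514, 0.0553]
ft_force: [-1.2, 1.6, 3.7]
grip_width: 0.0129
position: [0.5497, -0.0515, 0.0553]
ft_force: [-4.5, -0.0, 6.5]
grip_width: 0.0127
position: [0.549, -0.0513, 0.0552]
ft_force: [-7.5, 1.1, 8.0]
grip_width: 0.0129
t 13.05 p [ 0.549  -0.0513  0.0552] F [-8.1  1.4  7.1] w 0.0126
shift [-1.048e-01 -1.000e-04 -1.400e-03] yaw now -34.41 turn rx -0.3841 len 0.10477183566998396 q6 16.8
```

```bash
python3 -m crank '{"hand":[180,140,120,120,120],"translation":[[0,0,0],[0,0,0],[0,0,0],[-0.02,0,0],[-0.05,0,0]],"dr":[[0,0,0],[0,0,0],[0,0,0],[0,0,0],[0,0,0]]}' 60 ; python3 -c "
from h import *
go([.497,.064,.11],-12.4)"
```

```text
time_s: 13.55
position: [0.5494, -0.0515, 0.1034]
tool_rot: [[-0.003, 0.827, -0.562], [0.001, -0.562, -0.827], [-1.0, -0.003, 0.001]]
ft_force: [0.8, -1.0, 0.4]
grip_width: 0.0456
t 13.55 p [ 0.5494 -0.0515  0.1034] F [ 0.8 -1.   0.4] w 0.0456
shift [-0.0064 -0.1083 -0.066 ] yaw now -34.21 turn rx -0.3807 len 0.1269775062915733 q6 16.6
```

```bash
python3 -m crank '{"hand":[120,120,120,120,120],"translation":[[-0.02,-0.02,-0.01],[-0.03,-0.055,-0.03],[-0.03,-0.09,-0.05],[-0.0064,-0.1083,-0.066],[-0.0064,-0.1083,-0.066]],"dr":[[-0.1,0,0],[-0.2,0,0],[-0.3,0,0],[-0.38,0,0],[-0.38,0,0]]}' 60
python3 - <<'E'
from h import *
go([.497,.064,.11],-12.4)
im,d,k=shot("wrist","w8.png"); cv2.imwrite("pics/w8c.png",cv2.resize(im[40:270,200:460],None,fx=2.6,fy=2.6,interpolation=cv2.INTER_CUBIC))
E
```

```text
time_s: 14.05
position: [0.4955, 0.0662, 0.1088]
tool_rot: [[-0.004, 0.978, -0.211], [0.001, -0.211, -0.978], [-1.0, -0.004, 0.0]]
ft_force: [0.1, -0.6, -0.1]
grip_width: 0.0451
t 14.05 p [0.4955 0.0662 0.1088] F [ 0.1 -0.6 -0.1] w 0.0451
shift [-0.0012  0.0019  0.0019] yaw now -12.17 turn rx 0.0041 len 0.002947070149271378 q6 6.2
```

View pics/w8c.png

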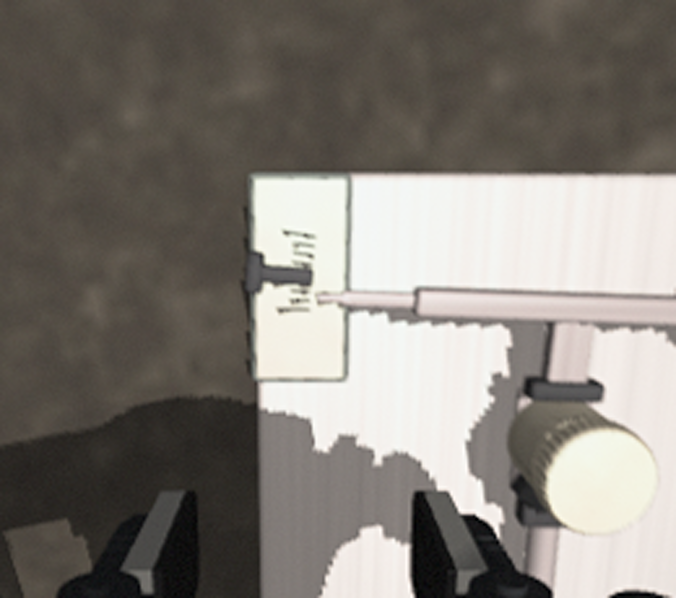

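The pointer tip is at crop (317,297) and the mark's end at about (312,275), so the pointer is still short of the mark. The canister stands with both jaws against it.

Run:
```python
from h import *
im,d,k=load("w8.png"); g=im.min(2).astype(int)
print(g[138:160,298:330:1][:, ::2])
O=np.array([.5695,.0428]);a=np.radians(-12.5);xc=np.array([np.cos(a),np.sin(a)]);yc=np.array([-xc[1],xc[0]])
for n,(U,V) in dict(tip=(317,297),mark=(313,275),mark2=(268,271),arm=(410,301)).items():
    p=plane(k,200+U/2.6,40+V/2.6,.043)[:2]-O; print(n,np.round([p@xc*1e3,p@yc*1e3],2))
```

```text
[[ 83  52 226 234 234 235 235 236 217 195 141 159 237 237 237 236]
 [ 92  62 221 234 234 234 236 230 239 240 227 186 237 236 236 236]
 [ 94  66 226 237 235 236 237 195 190 198 224 230 237 236 238 237]
 [ 94  67 179 214 217 226 231 209 162 124 147 223 236 236 237 238]
 [ 94  79  90 126 134 153 162 186 167 137 121 217 235 236 237 238]
 [ 93  88  92  86  83  82  78  89  98 108 110 208 235 235 235 237]
 [ 96  88  99  99  98  99 100  96  94  93  87 175 236 235 236 236]
 [ 94  86  94  97  99 100  99 101 102 102 100 164 235 236 236 236]
 [ 95  81  91  92  95  97  98  97  97 101  98 174 235 234 235 235]
 [ 92  75  77  83  85  91  90  91  96  93  93 181 235 234 234 235]
 [ 89  75 129  97  79  71  74  75  82  84  80 186 235 233 234 235]
 [ 87  98 209 187  94 121 156 161 150  80  77 204 233 232 233 234]
 [ 88 106 233 234 175 207 226 215 210 142 160 226 234 232 234 235]
 [ 74 132 232 235 229 234 236 173 174 142 177 234 228 221 232 234]
 [115 175 233 233 234 234 236 189 173 106 169 227 195 160 188 206]
 [158 222 232 232 233 233 234 237 233 189 223 230 184 182 189 203]
 [174 235 232 230 232 232 228 213 195 208 217 237 199 226 224 227]
 [178 234 231 231 232 232 229 134  87 160 163 234 164 185 188 197]
 [181 233 231 231 232 233 237 139 152 191 203 232 138 150 167 199]
 [186 231 230 230 225 224 227 194 204 226 235 234 188 204 221 231]
 [188 232 231 231 186 164 163 169 168 175 188 232 229 233 235 236]
 [188 231 230 231 187  96 126 164 169 168 173 231 232 233 233 233]]
tip [-74.06  48.35]
mark [-75.26  54.57]
mark2 [-88.05  55.62]
arm [-47.37  47.36]
```

```bash
python3 -c "
from h import *
go([.5495,-.0508,.11],-34.4)"
```

```text
t 14.1 p [0.4969 0.0648 0.1098] F [ 0.9 -0.7 -0.2] w 0.0452
shift [-0.0003  0.0761  0.1017] yaw now -12.35 turn rx 0.3849 len 0.12696675481595698 q6 6.2
```

```bash
python3 -m crank '{"hand":[120,120,120,120,120],"translation":[[-0.015,0.015,0.025],[-0.025,0.04,0.055],[-0.02,0.065,0.085],[0,0.0761,0.1017],[0,0.0761,0.1017]],"dr":[[0.1,0,0],[0.2,0,0],[0.3,0,0],[0.385,0,0],[0.385,0,0]]}' 60 |grep pos; python3 -c "
from h import *
go([.5495,-.0508,.055],-34.4)"
```

```text
position: [0.5505, -0.0553, 0.1088]
t 14.6 p [ 0.5505 -0.0553  0.1088] F [ 0.6 -0.7  0.4] w 0.0451
shift [ 0.0538 -0.0033 -0.0032] yaw now -34.88 turn rx -0.0085 len 0.054031330128808376 q6 16.9
```

```bash
python3 -m crank '{"hand":[120,120,120,120,120],"translation":[[0,0,0],[0.02,0,0],[0.04,0,0],[0.054,0,0],[0.054,0,0]],"dr":[[0,0,0],[0,0,0],[0,0,0],[0,0,0],[0,0,0]]}' 60 |grep pos; python3 -m crank '{"hand":[255,255,255,255,255],"translation":[[0,0,0],[0,0,0],[0,0,0],[0,0,0],[0,0,0]],"dr":[[0,0,0],[0,0,0],[0,0,0],[0,0,0],[0,0,0]]}' 60; python3 -c "
from h import *
go([.5495,-.0508,.055],-68)"
```

```text
position: [0.5494, -0.051, 0.0559]
time_s: 15.6
position: [0.5495, -0.051, 0.0579]
tool_rot: [[-0.0, 0.824, -0.566], [0.001, -0.566, -0.824], [-1.0, -0.001, -0.001]]
ft_force: [-5.6, 4.6, 9.1]
grip_width: 0.0131
t 15.6 p [ 0.5495 -0.051   0.0579] F [-5.6  4.6  9.1] w 0.0131
shift [ 0.0029 -0.0001 -0.0002] yaw now -34.47 turn rx 0.5852 len 0.002866841965474682 q6 16.8
```

```bash
python3 -m crank '{"hand":[255,255,255,255,255],"translation":[[0,0,0],[0,0,0],[0,0,0],[0,0,0],[0,0,0]],"dr":[[0.12,0,0],[0.24,0,0],[0.36,0,0],[0.48,0,0],[0.58,0,0]]}' 60 |grep -E "pos|ft"; python3 -m crank '{"hand":[255,255],"translation":[[0,0,0],[0,0,0]],"dr":[[0,0,0],[0,0,0]]}' 60 | grep ft; python3 -c "
from h import *
go([.5495,-.0508,.055],-68)"
python3 -m crank '{"hand":[180,140,120,120,120],"translation":[[0,0,0],[0,0,0],[0,0,0],[-0.02,0,0],[-0.05,0,0]],"dr":[[0,0,0],[0,0,0],[0,0,0],[0,0,0],[0,0,0]]}' 60 ; python3 -c "
from h import *
go([.497,.064,.11],-12.4)"
```

```text
position: [0.5492, -0.0507, 0.0578]
ft_force: [-7.4, 6.3, 9.1]
ft_force: [-5.5, 5.1, 9.1]
t 16.3 p [ 0.5492 -0.0507  0.0579] F [-5.5  5.1  9.1] w 0.0123
shift [ 0.0029  0.0002 -0.0003] yaw now -67.71 turn rx 0.0051 len 0.002878442658138965 q6 50.1
time_s: 16.8
position: [0.5494, -0.0518, 0.1057]
tool_rot: [[-0.003, 0.379, -0.925], [0.001, -0.925, -0.379], [-1.0, -0.002, 0.003]]
ft_force: [-0.1, 0.6, 0.9]
grip_width: 0.0452
t 16.8 p [ 0.5494 -0.0518  0.1057] F [-0.1  0.6  0.9] w 0.0452
shift [-0.004  -0.127   0.0046] yaw now -67.73 turn rx -0.9657 len 0.12712240339745412 q6 50.1
```

```bash
python3 -m crank '{"hand":[120,120,120,120,120],"translation":[[-0.02,-0.02,0],[-0.03,-0.05,0.002],[-0.03,-0.08,0.003],[-0.03,-0.11,0.004],[-0.025,-0.127,0.0046]],"dr":[[-0.14,0,0],[-0.28,0,0],[-0.42,0,0],[-0.56,0,0],[-0.7,0,0]]}' 60|grep pos ; python3 -m crank '{"hand":[120,120,120,120],"translation":[[0.007,0,0],[0.014,0,0],[0.021,0,0],[0.021,0,0]],"dr":[[-0.14,0,0],[-0.266,0,0],[-0.266,0,0],[-0.266,0,0]]}' 60
python3 - <<'E'
from h import *
go([.497,.064,.11],-12.4)
im,d,k=shot("wrist","w9.png"); cv2.imwrite("pics/w9c.png",cv2.resize(im[40:270,200:460],None,fx=2.6,fy=2.6,interpolation=cv2.INTER_CUBIC))
E
```

```text
position: [0.497, 0.0655, 0.132]
time_s: 17.7
position: [0.4973, 0.0638, 0.1096]
tool_rot: [[-0.001, 0.976, -0.218], [0.0, -0.218, -0.976], [-1.0, -0.001, 0.0]]
ft_force: [-0.8, -0.3, -0.3]
grip_width: 0.0454
t 17.7 p [0.4973 0.0638 0.1096] F [-0.8 -0.3 -0.3] w 0.0454
shift [-0.0004 -0.0004 -0.0001] yaw now -12.58 turn rx -0.0031 len 0.0005535284263172197 q6 6.3
```

View pics/w9c.png

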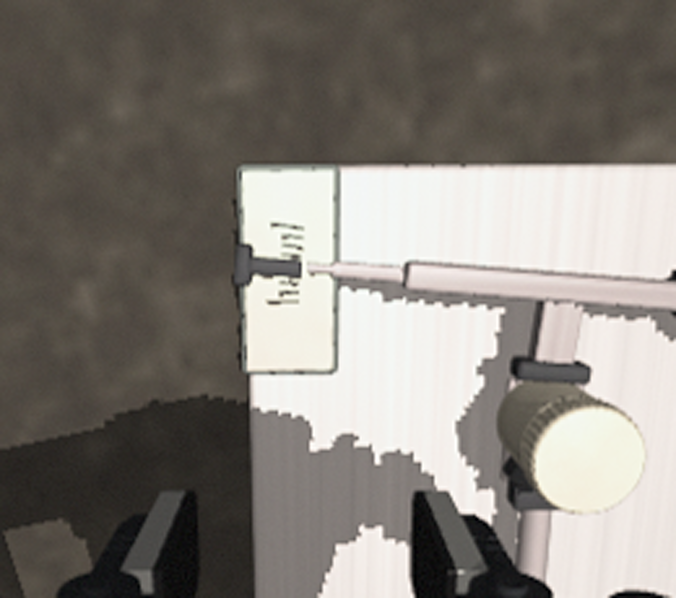

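The pointer tip at crop (308,267) now sits in line with the mark's end at (300,268), and the canister is upright between the jaws. I'll put a number on it.

Run:
```python
from h import *
im,d,k=load("w9.png"); g=im.min(2).astype(int)
print(g[136:150,306:328:2])
O=np.array([.5695,.0428]);a=np.radians(-12.5);xc=np.array([np.cos(a),np.sin(a)]);yc=np.array([-xc[1],xc[0]])
def c(u0,u1,fn):
    A=fn(g[136:150,u0:u1]); v=(np.arange(136,150)[:,None]*A).sum()/A.sum(); p=plane(k,(u0+u1-1)/2,v,.043)[:2]-O; x,y=p@xc*1e3,p@yc*1e3; print(u0,round(v,2),round(x,1),round(y,2),"angle mrad",1e3*(y-45)/(55-x))
c(299,306,lambda G:G<125);c(306,314,lambda G:G<125)
c(318,324,lambda G:np.clip(225-G,0,None))
c(332,352,lambda G:np.clip(225-G,0,None))
i2=cv2.imread("pics/w9.png")
```

```text
[[235 240 243 246 218 197 236 237 237 238 238]
 [238 192 184 191 207 238 236 237 237 237 237]
 [229 198 186 100 107 232 236 237 237 237 238]
 [156 193 201 111 108 233 237 238 239 238 239]
 [ 77  69  86  85 113 232 217 225 231 240 241]
 [102  98  98  95  94 223 194 208 204 212 214]
 [101 100 101 104 104 224 222 224 211 204 210]
 [ 96  97  98  99  98 230 210 217 223 226 235]
 [ 89  91  93  96  94 229 185 162 158 169 174]
 [ 63  71  76  80  80 229 220 105 189 193 164]
 [188 193 154  80  68 227 237 193 239 239 232]
 [242 228 233 166 192 232 235 235 235 235 240]
 [238 144 181 152 181 236 233 233 233 234 238]
 [236 188 184 110 157 234 232 232 233 234 237]]
299 142.5 -86.0 54.95 angle mrad 70.57584867889614
306 142.72 -80.5 54.78 angle mrad 72.18931593111517
318 143.91 -72.4 53.9 angle mrad 69.87773120540022
332 147.03 -56.7 51.59 angle mrad 58.95430285390227
```

```bash
python3 -c "
from h import *
state(); print(env.close_job())"
```

```text
t 17.75 p [0.4976 0.0638 0.1101] F [0.4 0.1 0.2] w 0.0455
the job is handed in; nothing more can be done
None
```

The job is handed in at 17.8 s. The canister stands upright on the seat, clamped, with the pointer on the set mark.

- **Placing:** I felt for the seat in steps of about 1 mm. Contact came at a seat height of about 35 mm, and the highest force I read was about 6 N. I then opened the fingers slowly and backed off.
- **Turning:** I turned the knob 1.80 rad clockwise and measured the pointer about 6 mm short of the mark. I regrasped, turned another 0.58 rad and let go.
- **Last checks:** The final wrist picture shows the canister upright with both jaws against it. The pointer tip is on the mark's middle line to within about 0.5 mm. The automatic tip centroid read a little low because of the pointer's shadow, so that figure comes from its edge rows. The gripper was touching nothing, with forces near zero.
- **Contact while gripping the knob:** On the regrasp the upward force was about 9 N (7–8 N late in the first turn), probably the fingertips touching the knob's disc. That is well under the limit.
- **Not checked:** I took no final picture of the bystander items. The arm never went near them after picking up the canister.

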